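# Restock the carton rack and shut its retaining bar

### The arm

A 6-joint arm with a two-finger parallel gripper is mounted at the origin on a cart in front of the work surface, level with it; the furniture and walls round the work are solid. World frame = base frame: x ahead of the robot, y to its left, z up, the work surface at z = 0. Lengths are in mm, angles in rad, forces in N, time in s.
With the tool pointing down it reaches from about 300 to 750 mm from the base axis. Payload 8.5 kg.
Tool frame: the origin (TCP) lies midway between the tips of the shut fingers; the grasp point (between the pads) lies 19 mm behind it; z points along the fingers, y is the line along which they close (so a half turn about z gives the same grasp; the last joint's range is limited). The gripper opens to 85 mm and grips with 20 to 120 N. Pads are 22 mm wide; open, the fingers measure 114 mm over their backs; the gripper's body (76 mm by 85 mm) begins 54 mm behind the grasp point. The pads swing forward as they close: fully open they stand 13 mm farther back than shut.
Start: joints at [1.073, 0.381, 1.297, -0, 1.464, -0.215], TCP at [153.467, 528.137, 231.322] pointing down, gripper open.
Joint ranges: [-3.11, 3.11], [-0.89, 2.33], [0.22, 2.48], [-1.42, 4.56], [0.17, 2.85], [-2.88, 2.88]. Speed limits (rad/s): [2.39, 2.39, 3.14, 3.14, 3.14, 3.14].

### API

Orientations are given as a unit quaternion [w, x, y, z].
In Python, from rig import ctrl, get_image, camera_info gives the robot as it stands (ctrl), with the cameras as plain functions.
- The arm moves only by the shell command python3 drive.py FILE, which reads ROWS from the file FILE. ROWS is a JSON list that holds a single list of rows (three levels of brackets), with 1 to 5 rows, each of 5 numbers: the opening from 0.0 (shut) to 1.0 (fully open), then dx, dy, dz in shares of the most that a row can go, 1 being 62.5 mm, then a turn about the tool's z in shares of 120 degrees (1.0 is 120 degrees); each row shifts and turns the commanded pose from where the row before left it, along the tool's axes as they then stand; what a row does not reach is not made up. A row lasts 1/8 s, in which the tool goes at most 62.5 mm and 0.188 rad, less where a joint would pass 70% of its speed; a pose out of reach is approached as far as the arm can. The fingers move at their own pace and stop on an object; the grip force is fixed at half the most. Time passes only in rows, so rows that do not move let the fingers close. It prints the time, the measured TCP pose, the force, the opening and the grip force at its end. No shift or turn number may pass 1 either way. Input that does not fit is refused with a message, and nothing moves.
- ctrl.sense(): the state, without advancing time (a new reading comes with each control period).
- get_image(name): name is "scene" or "top" or "wrist"; returns the picture (384x512x3 uint8, red, green, blue); there is no depth.
- camera_info(name): a dict with "camera_matrix" (3x3 intrinsics, pixels), "origin" and "orientation" of the camera in the world. Camera axes: x right, y down, z forward; pixel columns grow to the right and rows downward; lengths in mm; the calibration is good to about 2 mm. A picture is of the moment at which its call begins: read the wrist's pose just before it. camera_info takes no time and is no camera call; for the wrist camera it gives the pose at the moment of the call.
- ctrl.sign_off(): hands the job in; it is judged then, once.
The state is a dict: "clock": time; "q": joint angles; "joint_velocities": joint speeds; "effort": joint torques, N m; "eef_pos": TCP position; "eef_rot": TCP orientation; "ft_force": force on the tool from outside, world axes, zero at the start; "wrist_torque": the same for the moment, N m; "gripper_width": opening from 0.0 (shut) to 1.0 (fully open); "grip_force": force on a finger pad.
Only numpy, scipy, OpenCV 4.12 (cv2) and the standard library are available. Lean on these libraries where they do the work, as an engineer would, in place of code of your own. Each camera call takes 0.05 s, during which the arm holds its last target. There are 200 camera calls.

### The job

The sheet-metal carton rack on the crash cart has one empty lane. Push the loose suture carton along the worktop, end first, in between the two partitions of the empty lane until it is fully home and flush with the partition ends, without lifting or tipping it. Then push the rack's wire retaining bar over and down across the front of the cartons until it lies on its rests, so that nothing slides out when the cart is wheeled, and leave the other cartons and everything round the rack where they are.

Things in the scene. Friction and masses are not known exactly. Their poses are not given: they have to be found in the camera images.
- carton: the loose folding carton of sutures: white box lying flat, 53 (own x) x 88 (own y) x 30 mm high, 0.12 kg; origin at the centre of its underside. It lies on the worktop between the robot and the rack, its long own y axis roughly pointing at the rack (either end may go in first).
- rack: low fixed sheet-metal rack of three lanes side by side, open at the front and above, no raised floor (cartons slide on the worktop). Origin on the worktop, centre of the middle lane; own x points into the lanes, y across them. Lane centres at own y = -63, 0, +63 mm. A carton that is home has its centre at own x = 0. 195 mm wide, plus the bar's arms (208 mm over all).
- rack_mouth (a point): middle of the rack's front opening, on the worktop, at the rack's own x = -44 mm, y = 0. Here lie the front ends of the four partitions, each 6 mm thick, 26 mm high, round-nosed; 57 mm clear between neighbours. The back wall (36 mm high) has its inner face 88 mm further in, so a carton that is home is flush with the noses. Same axes as the rack.
- stock_a: one of the two identical suture cartons (53 x 88 x 30 mm, loose) already home in the rack; origin at the centre of its underside. The two stand in any two of the three lanes.
- stock_b: the other of the two suture cartons already home in the rack; same size and origin
- bar_grip (a point): middle of the rack's retaining bar, a U of 5 mm wire: the 200 mm cross bar along the rack's own y has a black sleeve in the middle, 70 mm long, 9 mm thick (this point on its axis). Its arms pivot on the rack's outer sides about a line along own y at own x = +16 mm, z = 20 mm; 72 mm from pivot line to cross bar axis.
- bar (a joint): angle of the retaining bar, rad: 0 = down on its rests, cross bar in front of the cartons at the rack's own x = -56 mm, z = 20 mm; pi/2 = up; more = leaning back over the rack, where it starts (1.8 to 2.2; stop 2.5). Stiff hinge: stays where left, takes about 1 N at the cross bar. It cannot close while a carton sticks out over 7 mm.
- tape: roll of white surgical tape lying flat, 76 mm across, 25 mm high; bystander; origin at the centre of its underside
- vial: small standing medicine vial, 25 mm across, 53 mm high; bystander; origin at the centre of its underside
- oximeter: finger clip oximeter, 34 x 58 x 31 mm high; bystander; origin at the centre of its underside

How it is judged:
By the outcome, as a careful person would: the job done as asked, in the order asked, and still so for the second after the job is handed in, with the robot touching nothing.
It also fails if it takes over 72 s, if anything falls off the work surface, if the arm or the gripper's body presses on something with over 40 N, if the wrist force passes 120 N, or if a joint passes its speed limit or range.

## Working session

There is one attempt and no reset: what is moved stays moved. The work goes in short steps, Python scripts to look and compute and a shell command to move; the robot and the scene stay as the last step left them, time stands still between calls to the robot, and variables do not carry over. Pictures are saved under pics/ and viewed, at most 10 in all, crops included, and the job is handed in when it is done.

```bash
ls; mkdir -p pics
python3 - <<'E'
from rig import ctrl, get_image, camera_info
import cv2,numpy as np
for n in("top","scene"):
    im=get_image(n); cv2.imwrite(f"pics/{n}0.png",im[...,::-1])
    i=camera_info(n); print(n,i)
s=ctrl.sense(); print(s["eef_pos"],s["eef_rot"],s["clock"])
E
```

```text
drive.py
pics
rig.py
top {'camera_matrix': array([[483.54469725,   0.        , 255.54526223],
       [  0.        , 483.54469725, 200.2513728 ],
       [  0.        ,   0.        ,   1.        ]]), 'origin': array([ 372.10834813,  -46.98813651, 1163.72712153]), 'orientation': array([-0.04226075,  0.71576341, -0.69450565,  0.05965458])}
scene {'camera_matrix': array([[391.7242975 ,   0.        , 247.72083363],
       [  0.        , 391.7242975 , 192.1606299 ],
       [  0.        ,   0.        ,   1.        ]]), 'origin': array([229.75321537, 524.3120333 , 600.1525233 ]), 'orientation': array([ 0.10597873, -0.2212085 ,  0.8811326 , -0.40427793])}
[153.35493354 527.89870765 230.77280015] [-2.37874487e-04  1.40954663e-01  9.90015828e-01 -6.21246569e-04] 0.1
```

View pics/top0.png

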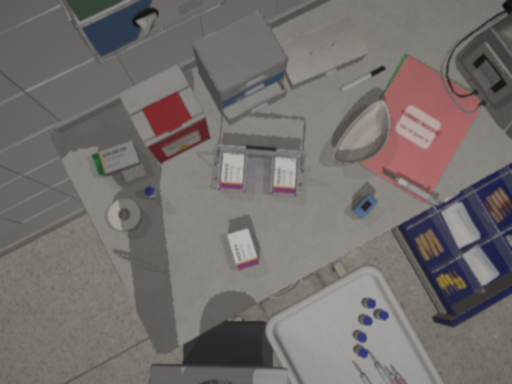

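View pics/scene0.png

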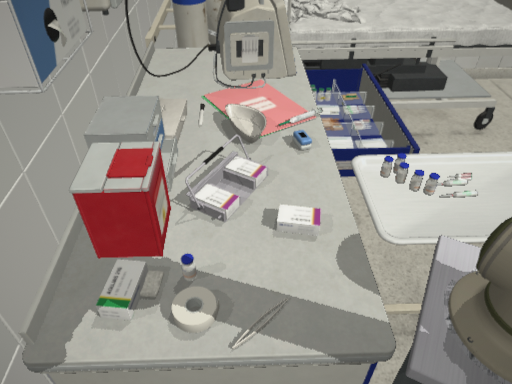

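The top view shows the empty lane in the middle (about px 258,172), the carton at about (243,249), and the bar leaning back with its sleeve near (262,149). I'll zoom in for exact pixels.

```bash
cat > h.py <<'E'
import numpy as np
from scipy.spatial.transform import Rotation as R
from rig import ctrl, get_image, camera_info
def ray(n,uv):
    i=camera_info(n); w,x,y,z=i["orientation"]
    d=R.from_quat([x,y,z,w]).as_matrix()@np.linalg.solve(i["camera_matrix"],[uv[0],uv[1],1.])
    return np.array(i["origin"]),d
def plane(n,uv,h=0):
    o,d=ray(n,uv); return o+d*(h-o[2])/d[2]
def tri(a,b):
    (o1,d1),(o2,d2)=a,b
    t=np.linalg.lstsq(np.c_[d1,-d2],o2-o1,rcond=None)[0]
    p,q=o1+t[0]*d1,o2+t[1]*d2; return (p+q)/2,np.linalg.norm(p-q)
def tool(v):  # world vector -> tool axes
    w,x,y,z=ctrl.sense()["eef_rot"]; return R.from_quat([x,y,z,w]).inv().apply(v)
E
python3 - <<'E'
import cv2
from h import *
t=cv2.imread("pics/top0.png")
cv2.imwrite("pics/top0z.png",cv2.resize(t[130:280,195:325],None,fx=4,fy=4,interpolation=cv2.INTER_CUBIC))
for uv in [(243,249),(258,172),(262,149)]: print(plane("top",uv,30).round(1))
g=t[225:275,220:265]
for name,m in(("white",(g.min(2)>170)),("mag",(g[...,2].astype(int)-g[...,1]>40))):
    m=cv2.morphologyEx(m.astype('uint8'),cv2.MORPH_OPEN,np.ones((2,2)))
    c=max(cv2.findContours(m,0,2)[0],key=cv2.contourArea)+np.array([220,225])
    b=cv2.boxPoints(cv2.minAreaRect(c)); print(name,b.round(1).tolist(),[plane("top",p,30)[:2].round(1).tolist() for p in b])
E
```

```text
[421.4 -46.6  30. ]
[605.6 -76.6  30. ]
[662.4 -84.6  30. ]
white [[228.89999389648438, 236.10000610351562], [247.89999389648438, 230.3000030517578], [255.8000030517578, 256.20001220703125], [236.89999389648438, 262.0]] [[450.4, -12.6], [465.5, -56.6], [405.5, -77.0], [390.8, -33.3]]
mag [[237.89999389648438, 265.6000061035156], [257.29998779296875, 259.6000061035156], [258.6000061035156, 264.0], [239.3000030517578, 269.8999938964844]] [[382.8, -36.1], [397.7, -80.6], [387.8, -84.0], [372.8, -39.5]]
```

View pics/top0z.png

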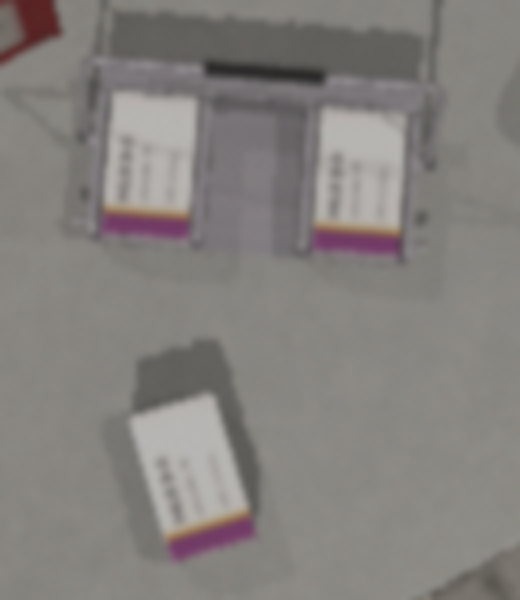

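```bash
cat >> h.py <<'E'
import cv2
def cartons(im):
    """rects of carton tops (z=30) in rgb top image: world centre, long axis angle, size"""
    c0,r0=195,130; g=im[r0:290,c0:325]; k=6
    g=cv2.resize(g,None,fx=k,fy=k,interpolation=cv2.INTER_CUBIC).astype(int)
    m=(g.min(2)>158)|(g[...,0]-g[...,1]>35); m=m.astype('uint8')
    m=cv2.morphologyEx(cv2.morphologyEx(m,cv2.MORPH_CLOSE,np.ones((25,25))),cv2.MORPH_OPEN,np.ones((25,25)))
    out=[]
    for c in cv2.findContours(m,0,2)[0]:
        if cv2.contourArea(c)<9000: continue
        px=(c[:,0]+.5)/k-.5+[c0,r0]
        w=np.array([plane("top",p,30)[:2] for p in px],np.float32)
        (ce,sz,a)=cv2.minAreaRect(w)
        b=cv2.boxPoints((ce,sz,a)); e=[b[1]-b[0],b[2]-b[1]]; l=max(e,key=np.linalg.norm); l=l*np.sign(l[0])
        out.append((np.array(ce),np.arctan2(l[1],l[0]),np.array(sorted(sz))))
    return out
E
python3 - <<'E'
from h import *
im=cv2.imread("pics/top0.png")[...,::-1]
r=cartons(im)
for x in r: print(x[0].round(1),x[1].round(3),x[2].round(1))
s=ctrl.sense(); print(s["gripper_width"], R.from_quat(s["eef_rot"][[1,2,3,0]]).as_matrix().round(3).tolist())
# sleeve: dark pixels in both views
def dark(im,box):
    x0,y0,x1,y1=box; m=(im[y0:y1,x0:x1].max(2)<50).astype('uint8')
    c=max(cv2.findContours(m,0,2)[0],key=cv2.contourArea); return np.array(cv2.minAreaRect(c)[0])+[x0,y0],cv2.contourArea(c),cv2.minAreaRect(c)
sc=cv2.imread("pics/scene0.png")[...,::-1]
a=dark(im,(240,140,285,158)); b=dark(sc,(195,140,235,170)); print(a,b)
print(tri(ray("top",a[0]),ray("scene",b[0])))
E
```

```text
[421.7 -45.4] 0.323 [50.1 85.3]
[ 600.  -139.8] -0.037 [49.2 83.7]
[606.  -14.4] -0.044 [49.5 83.7]
1.0007215323051353 [[-0.96, 0.279, -0.001], [0.279, 0.96, -0.001], [0.0, -0.001, -1.0]]
(array([260.99046135, 147.61923647]), 5.5, ((20.990461349487305, 7.619236469268799), (26.156435012817383, 1.1563057899475098), 4.5739216804504395)) (array([213.39411736, 154.37647057]), 31.0, ((18.39411735534668, 14.376470565795898), (2.6031653881073, 21.36764907836914), 49.398704528808594))
(array([650.60075095, -80.56505099,  86.60072504]), np.float64(0.9645356113178504))
```

Units first: shifts go in shares of 62.5 mm and turns go in shares of 120 degrees. So -38 mm is -0.608, -30 mm is -0.48.

```bash
for i in 1 2; do :; done; echo '[[[1,-0.48,-0.608,0,0],[1,-0.48,-0.608,0,0],[1,-0.48,-0.608,0,0],[1,-0.48,-0.608,0,0],[1,-0.48,-0.608,0,0]]]' > m.json && python3 drive.py m.json && echo '[[[1,-0.48,-0.608,0,0],[1,-0.48,-0.608,0,0],[1,-0.48,-0.608,0,0],[1,-0.48,-0.608,0,0],[1,-0.48,-0.608,0,0]]]' > m.json && python3 drive.py m.json; echo '[[[1,-0.496,-0.608,0,0],[1,-0.496,-0.608,0,0],[1,-0.496,-0.608,0,0],[1,0,0,0,-0.0716],[1,0,0,0,-0.0716]]]' > m.json && python3 drive.py m.json; echo '[[[1,0,0,0,-0.0716],[1,0,0,0,-0.0716],[1,0,0,0,0]]]' > m.json && python3 drive.py m.json
python3 - <<'E'
from h import *
s=ctrl.sense(); p=s["eef_pos"]; M=R.from_quat(s["eef_rot"][[1,2,3,0]]).as_matrix()
print(p,s["q"],M.round(3).tolist(),"yaw x",np.arctan2(M[1,0],M[0,0])-np.pi,"d tool",tool(np.array([393.3,-54.9,p[2]])-p))
r=cartons(get_image("top"))
for x in r: print(x[0].round(1),x[1].round(3),x[2].round(1))
E
```

```text
clock: 0.72
eef_pos: [244.7, 302.4, 231.2]
eef_rot: [-0.0, 0.141, 0.99, -0.0]
ft_force: [1.5, 0.6, -0.1]
gripper_width: 0.997
grip_force: 0.0
clock: 1.35
eef_pos: [335.7, 78.0, 231.3]
eef_rot: [0.0, 0.141, 0.99, 0.0]
ft_force: [1.9, 0.0, 0.4]
gripper_width: 1.004
grip_force: 0.0
clock: 1.98
eef_pos: [392.9, -56.4, 230.9]
eef_rot: [-0.0, -0.01, 1.0, 0.0]
ft_force: [0.0, -0.4, 0.3]
gripper_width: 1.0
grip_force: 0.0
clock: 2.35
eef_pos: [392.9, -55.9, 231.2]
eef_rot: [-0.0, -0.157, 0.988, 0.0]
ft_force: [0.7, -1.0, 0.8]
gripper_width: 0.997
grip_force: 0.0
[392.86979817 -55.85029175 231.16932968] [-4.41815522e-01  1.08812099e-01  1.67662053e+00 -1.41872731e-05
  1.35660388e+00 -2.32847212e+00] [[-0.951, -0.311, -0.0], [-0.311, 0.951, 0.0], [0.0, 0.0, -1.0]] yaw x -5.967321970939861 d tool [-7.04115061e-01  7.69642773e-01 -6.72047290e-06]
[ 600.2 -139.9] -0.041 [49.6 84.2]
[606.4 -14.4] -0.042 [50.1 84.7]
```

Scaled: 50 mm is 0.8, 40 mm is 0.64, -0.008 rad / 2.0944 = -0.0038.

```bash
echo '[[[1,-0.0112,0.0128,0.8,-0.0038],[1,0,0,0.8,0],[1,0,0,0.8,0],[1,0,0,0.64,0],[1,0,0,0.32,0]]]' > m.json && python3 drive.py m.json && echo '[[[1,0,0,0.192,0],[1,0,0,0.08,0],[0,0,0,0,0],[0,0,0,0,0],[0,0,0,0,0]]]' > m.json && python3 drive.py m.json && echo '[[[0,0,0,0,0],[0,0,0,0,0],[0,0,0,0,0]]]' > m.json && python3 drive.py m.json
```

```text
clock: 3.02
eef_pos: [392.7, -54.6, 19.6]
eef_rot: [-0.001, -0.16, 0.987, 0.001]
ft_force: [0.7, 0.3, 0.2]
gripper_width: 1.0
grip_force: 0.0
clock: 3.65
eef_pos: [393.7, -55.0, 5.0]
eef_rot: [0.001, -0.162, 0.987, -0.0]
ft_force: [-0.9, -0.3, 4.7]
gripper_width: 0.611
grip_force: 63.0
clock: 4.03
eef_pos: [393.7, -55.0, 5.0]
eef_rot: [0.001, -0.162, 0.987, -0.0]
ft_force: [-1.1, 0.2, 5.5]
gripper_width: 0.606
grip_force: 63.1
```

Scaled: -22 mm is -0.352, -4 mm is -0.064, 0.125 rad / 2.0944 = 0.0597.

```bash
echo '[[[0,0,0,0,0.0573],[0,0,0,0,0.0573],[0,0,0,0,0.0597],[0,-0.352,-0.064,0,0],[0,-0.352,-0.064,0,0]]]' > m.json && python3 drive.py m.json && echo '[[[0,-0.368,-0.064,0,0],[0,0,0,0,0],[0,0,0,0,0]]]' > m.json && python3 drive.py m.json
python3 - <<'E'
from h import *
s=ctrl.sense(); p=s["eef_pos"]; M=R.from_quat(s["eef_rot"][[1,2,3,0]]).as_matrix()
print(p,"yaw",np.arctan2(-M[1,0],-M[0,0]))
im=get_image("top");cv2.imwrite("pics/t2.png",cv2.resize(im[150:270,200:320,::-1],None,fx=5,fy=5,interpolation=cv2.INTER_CUBIC))
E
```

```text
clock: 4.65
eef_pos: [437.4, -64.7, 5.1]
eef_rot: [0.0, 0.02, 1.0, -0.0]
ft_force: [-2.9, 0.6, 3.5]
gripper_width: 0.606
grip_force: 62.9
clock: 5.03
eef_pos: [460.5, -69.9, 5.0]
eef_rot: [0.002, 0.02, 1.0, -0.001]
ft_force: [3.3, -1.1, 4.5]
gripper_width: 0.613
grip_force: 63.7
[460.46601975 -69.86646433   5.04312638] yaw -0.040042134794841394
```

View pics/t2.png

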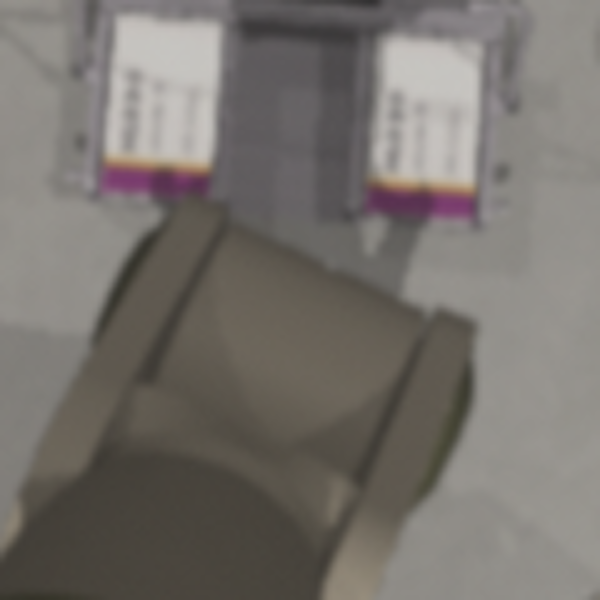

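The arm hides the carton in the top view, so I'll check the wrist and scene views.

Run:
```python
from h import *
a=get_image("wrist");b=get_image("scene")
cv2.imwrite("pics/w3.png",a[...,::-1]);cv2.imwrite("pics/s3.png",b[...,::-1])
b=cv2.resize(b[130:250,170:330],(800,600))[...,::-1]
m=np.zeros((600,800,3),'uint8');m[:300,:400]=cv2.resize(a,(400,300))[...,::-1];m[300:,:400]=cv2.resize(b,(400,300));m[:,400:]=0
cv2.imwrite("pics/ws3.png",np.vstack([m[:300,:400],m[300:,:400]]))
```

```text
(no output)
```

View pics/ws3.png

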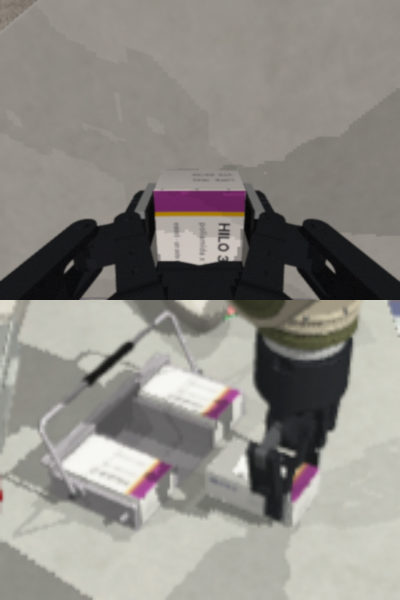

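The wrist camera looks backward and shows the carton held squarely at its magenta end. In the scene view it lies flat, about 25 mm from the mouth. I'll release and step aside for a clean top-view comparison of carton and lane.

Scaled: -45 mm is -0.72, -20 mm is -0.32.

```bash
echo '[[[1,0,0,0,0],[1,0,0,0,0],[1,0,0,0,0],[1,0,0,-0.72,0],[1,0,0.72,-0.32,0]]]' > m.json && python3 drive.py m.json && echo '[[[1,0,0.88,0,0],[1,0,0.88,0,0],[1,0,0.88,0,0],[1,0,0,0,0]]]' > m.json && python3 drive.py m.json
python3 - <<'E'
from h import *
s=ctrl.sense(); p=s["eef_pos"];print(p)
im=get_image("top");cv2.imwrite("pics/t4.png",im[...,::-1])
r=cartons(im)
for x in r: print(x[0].round(1),x[1].round(3),x[2].round(1))
E
```

```text
clock: 5.8
eef_pos: [462.6, -25.9, 70.9]
eef_rot: [0.001, 0.022, 1.0, -0.0]
ft_force: [0.6, 0.8, -0.4]
gripper_width: 1.0
grip_force: 0.0
clock: 6.3
eef_pos: [467.5, 143.2, 69.1]
eef_rot: [-0.0, 0.017, 1.0, 0.0]
ft_force: [0.5, -0.9, -0.7]
gripper_width: 0.997
grip_force: 0.0
[467.48981934 143.23091697  69.12445755]
[489.7 -70.8] -0.043 [51.6 86.3]
[ 600.3 -139.9] -0.04 [50.2 84.8]
[606.5 -14.5] -0.048 [50.6 85.2]
```

Scaled: -55 mm is -0.88, -48 mm is -0.768.

```bash
echo '[[[1,0,-0.88,0,0],[1,-0.016,-0.88,0,0],[1,-0.016,-0.88,0,0],[1,-0.016,-0.768,0,0],[1,0,0,0,0]]]' > m.json && python3 drive.py m.json
python3 - <<'E'
from h import *
s=ctrl.sense(); p=s["eef_pos"];M=R.from_quat(s["eef_rot"][[1,2,3,0]]).as_matrix();print(p,np.arctan2(-M[1,0],-M[0,0]),tool(np.array([460.5,-69.9,4.5])-p))
E
```

```text
clock: 6.98
eef_pos: [462.4, -76.6, 69.2]
eef_rot: [0.0, 0.023, 1.0, -0.0]
ft_force: [-0.1, 0.2, -0.1]
gripper_width: 1.0
grip_force: 0.0
[462.39417746 -76.57477912  69.23430914] -0.046028183243520975 [ 2.20613283  6.61149526 64.73092362]
```

Scaled: 30 mm is 0.48, 24 mm is 0.384.

```bash
echo '[[[1,0.032,0.1056,0.48,0],[1,0,0,0.384,0],[1,0,0,0.16,0],[0,0,0,0,0],[0,0,0,0,0]]]' > m.json && python3 drive.py m.json && echo '[[[0,0,0,0,0],[0,0,0,0,0],[0,0,0,0,0],[0,-0.08,-0.016,0,0.001],[0,-0.16,0,0,0]]]' > m.json && python3 drive.py m.json && echo '[[[0,-0.16,0,0,0],[0,-0.128,0,0,0],[0,-0.128,0,0,0],[0,-0.128,0,0,0],[0,0,0,0,0]]]' > m.json && python3 drive.py m.json
```

```text
clock: 7.6
eef_pos: [461.5, -66.2, 6.2]
eef_rot: [0.001, 0.02, 1.0, -0.0]
ft_force: [-11.4, 2.9, 45.1]
gripper_width: 0.611
grip_force: 54.7
clock: 8.22
eef_pos: [475.4, -67.5, 6.5]
eef_rot: [-0.0, 0.021, 1.0, -0.0]
ft_force: [-4.4, 0.0, 6.9]
gripper_width: 0.609
grip_force: 63.0
clock: 8.85
eef_pos: [510.4, -69.6, 6.5]
eef_rot: [0.001, 0.021, 1.0, -0.001]
ft_force: [-1.5, -3.0, 5.8]
gripper_width: 0.611
grip_force: 63.0
```

Run:
```python
from h import *
s=ctrl.sense(); p=s["eef_pos"];M=R.from_quat(s["eef_rot"][[1,2,3,0]]).as_matrix();print(p,np.arctan2(-M[1,0],-M[0,0]),s["ft_force"],s["wrist_torque"])
a=get_image("wrist");b=get_image("scene")
b=b[130:250,170:330]
cv2.imwrite("pics/ws5.png",np.vstack([cv2.resize(a[150:384],(640,292)),cv2.resize(b,(400,300))[:, :].repeat(1,0) if 0 else cv2.resize(b,(640,300))])[...,::-1])
```

```text
[510.42017793 -69.63349766   6.49898676] -0.04173757898345988 [-1.53921411 -3.02308013  5.83762671] [-0.39359035  0.31081187 -0.05723347]
```

View pics/ws5.png

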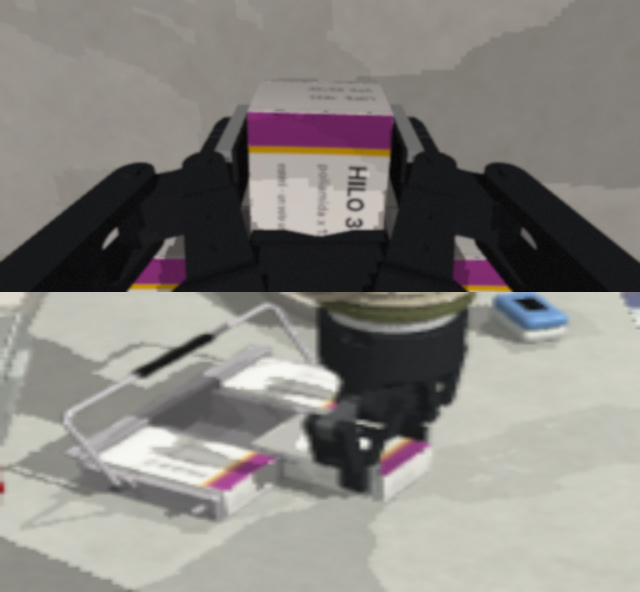

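The carton sits between the partitions, symmetric about the two stock cartons in the wrist view (carton centre at about px 320). Lateral force is only about 3 N, so I'll keep going.

Scaled: -6 mm is -0.096, -4 mm is -0.064, 0.003 rad / 2.0944 = 0.0014.

```bash
echo '[[[0,-0.096,-0.008,0,0.0014],[0,-0.096,-0.008,0,0],[0,-0.096,0,0,0],[0,-0.096,0,0,0],[0,-0.064,0,0,0]]]' > m.json && python3 drive.py m.json; echo '[[[0,0,0,0,0],[1,0,0,0,0],[1,0,0,0,0],[1,0,0,-0.48,0],[1,0,0,-0.64,0]]]' > m.json && python3 drive.py m.json
python3 - <<'E'
from h import *
s=ctrl.sense(); p=s["eef_pos"];M=R.from_quat(s["eef_rot"][[1,2,3,0]]).as_matrix();print(p,np.arctan2(-M[1,0],-M[0,0]))
E
```

```text
clock: 9.57
eef_pos: [537.1, -71.5, 6.5]
eef_rot: [-0.001, 0.022, 1.0, -0.0]
ft_force: [-9.4, -3.8, 10.8]
gripper_width: 0.607
grip_force: 63.5
clock: 10.2
eef_pos: [537.5, -71.0, 75.5]
eef_rot: [-0.001, 0.022, 1.0, 0.0]
ft_force: [0.1, 0.0, 0.1]
gripper_width: 1.0
grip_force: 0.0
[537.46469819 -71.04583648  75.52103872] -0.04481078699734087
```

Scaled: 30 mm is 0.48, 20 mm is 0.32.

```bash
echo '[[[0,0.32,-0.032,0,0],[0,0.32,-0.016,0,0],[0,0.048,0,0,0],[0,0,0,0,0],[0,0,0,0.48,0]]]' > m.json && python3 drive.py m.json; echo '[[[0,0,0,0.4,0],[0,0,0,0.192,0],[0,0,0,0,0],[0,-0.096,0,0,0],[0,-0.096,0,0,0]]]' > m.json && python3 drive.py m.json; echo '[[[0,-0.096,0,0,0],[0,-0.096,0,0,0],[0,-0.096,0,0,0],[0,-0.08,0,0,0],[0,0,0,0,0]]]' > m.json && python3 drive.py m.json
```

```text
clock: 10.82
eef_pos: [496.9, -72.9, 46.3]
eef_rot: [0.003, 0.022, 1.0, -0.001]
ft_force: [-0.4, -0.3, 0.2]
gripper_width: 0.001
grip_force: 0.0
clock: 11.45
eef_pos: [507.8, -73.1, 9.1]
eef_rot: [0.001, 0.022, 1.0, -0.0]
ft_force: [-0.8, 0.1, -1.5]
gripper_width: 0.001
grip_force: 0.0
clock: 12.08
eef_pos: [530.3, -73.9, 8.3]
eef_rot: [0.0, 0.022, 1.0, -0.0]
ft_force: [0.0, -0.7, -0.3]
gripper_width: -0.005
grip_force: 0.0
```

Scaled: -5 mm is -0.08, -4 mm is -0.064.

```bash
echo '[[[0,-0.08,0,0,0],[0,-0.064,0,0,0],[0,-0.048,0,0,0],[0,0,0,0,0]]]' > m.json && python3 drive.py m.json; echo '[[[0,-0.032,0,0,0],[0,-0.032,0,0,0],[0,0,0,0,0]]]' > m.json && python3 drive.py m.json
```

```text
clock: 12.58
eef_pos: [542.1, -74.5, 8.3]
eef_rot: [0.0, 0.022, 1.0, -0.0]
ft_force: [-0.7, 0.2, 0.2]
gripper_width: 0.004
grip_force: 0.0
clock: 12.95
eef_pos: [546.0, -74.7, 8.4]
eef_rot: [0.0, 0.022, 1.0, -0.0]
ft_force: [0.1, 0.7, -0.8]
gripper_width: -0.001
grip_force: 0.0
```

Scaled: -1.5 mm is -0.024.

```bash
echo '[[[0,-0.024,0,0,0],[0,-0.024,0,0,0],[0,0,0,0,0]]]' > m.json && python3 drive.py m.json
python3 - <<'E'
from h import *
s=ctrl.sense();print(s["eef_pos"],s["ft_force"])
a=get_image("wrist");b=get_image("scene")[130:250,170:330]
cv2.imwrite("pics/ws6.png",np.vstack([cv2.resize(a[150:384],(640,292)),cv2.resize(b,(640,300))])[...,::-1])
E
```

```text
clock: 13.32
eef_pos: [548.9, -74.8, 8.3]
eef_rot: [0.0, 0.022, 1.0, -0.0]
ft_force: [-0.1, 0.1, 0.7]
gripper_width: 0.0
grip_force: 0.0
[548.91296071 -74.79312083   8.3430723 ] [-0.07408509  0.10115693  0.67395757]
```

View pics/ws6.png

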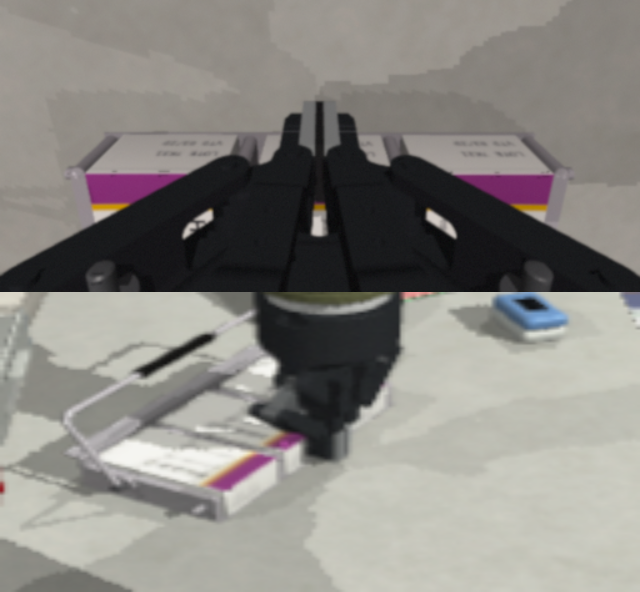

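The wrist view shows the carton nearly flush with its neighbours (magenta edges all near row 173). I'll press on gently until it meets the back wall.

Scaled: -1 mm is -0.016.

```bash
echo '[[[0,-0.016,0,0,0],[0,-0.016,0,0,0],[0,0,0,0,0]]]' > m.json && python3 drive.py m.json; echo '[[[0,-0.016,0,0,0],[0,0,0,0,0]]]' > m.json && python3 drive.py m.json
```

```text
clock: 13.8
eef_pos: [548.9, -74.7, 8.3]
eef_rot: [-0.002, 0.022, 1.0, 0.0]
ft_force: [-9.8, -1.6, 5.5]
gripper_width: -0.003
grip_force: 4.7
clock: 14.05
eef_pos: [548.9, -74.7, 8.3]
eef_rot: [-0.003, 0.022, 1.0, 0.0]
ft_force: [-14.3, -1.5, 9.8]
gripper_width: 0.005
grip_force: 7.0
```

The carton is home: 14 N against the back wall with no further motion. Next I lift, pass over the bar and come down behind it.

Scaled: -50 mm is -0.8, -45 mm is -0.72.

```bash
echo '[[[0,0.16,0,0,0],[0,0.08,0,0,0],[0,0,0,-0.72,0],[0,0,0,-0.8,0],[0,0,0,-0.56,0]]]' > m.json && python3 drive.py m.json; echo '[[[0,-0.72,0,0,0],[0,-0.72,0,0,0],[0,-0.752,0,0,0],[0,0,0,0,0],[0,0,0,0,0]]]' > m.json && python3 drive.py m.json
python3 - <<'E'
from h import *
s=ctrl.sense(); p=s["eef_pos"]
o=np.array([603.4,-77.2,0]); print("own",R.from_euler('z',.047).apply(p-o))
a=get_image("scene")[90:270,130:370]; cv2.imwrite("pics/s7.png",cv2.resize(a,(720,540))[...,::-1])
E
```

```text
clock: 14.68
eef_pos: [537.2, -74.3, 140.5]
eef_rot: [0.001, 0.022, 1.0, -0.0]
ft_force: [0.0, 0.5, -1.3]
gripper_width: 0.002
grip_force: 0.0
clock: 15.3
eef_pos: [673.1, -80.2, 137.9]
eef_rot: [-0.0, 0.022, 1.0, 0.0]
ft_force: [-0.7, -0.8, -0.1]
gripper_width: 0.001
grip_force: 0.0
own [ 69.72050526   0.25020955 137.90647107]
```

View pics/s7.png

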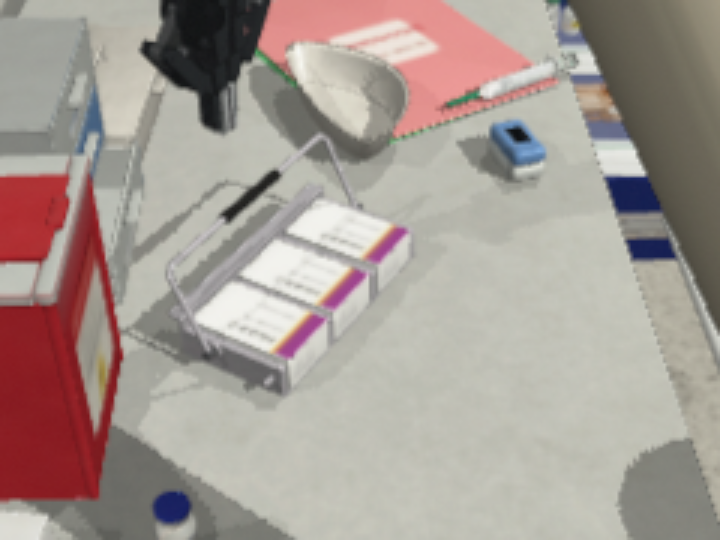

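All three cartons are flush (front faces in line from (300,370) to (400,255)), and the fingers are above and behind the sleeve at (250,195). I'll descend behind it and sweep forward.

Scaled: 30 mm is 0.48, 25 mm is 0.4.

```bash
echo '[[[0,0,0,0.48,0],[0,0,0,0.4,0],[0,0,0,0.208,0],[0,0,0,0,0]]]' > m.json && python3 drive.py m.json && echo '[[[0,0.16,0,0,0],[0,0.192,0,0,0],[0,0.192,0,0,0],[0,0.192,0,0,0],[0,0.192,0,0,0]]]' > m.json && python3 drive.py m.json
```

```text
clock: 15.85
eef_pos: [673.1, -80.3, 70.2]
eef_rot: [-0.0, 0.022, 1.0, 0.0]
ft_force: [-0.7, -1.1, 0.0]
gripper_width: -0.001
grip_force: 0.0
clock: 16.48
eef_pos: [615.3, -77.9, 71.6]
eef_rot: [0.001, 0.022, 1.0, -0.0]
ft_force: [1.1, 0.2, 0.1]
gripper_width: 0.001
grip_force: 0.5
```

Scaled: 12 mm is 0.192, 10 mm is 0.16.

```bash
echo '[[[0,0.192,0,0,0],[0,0.16,0,0.032,0],[0,0.128,0,0.048,0],[0,0,0,0,0]]]' > m.json && python3 drive.py m.json
```

```text
clock: 16.98
eef_pos: [585.0, -76.4, 65.1]
eef_rot: [-0.001, 0.022, 1.0, 0.0]
ft_force: [0.0, -0.1, 0.5]
gripper_width: -0.003
grip_force: 0.0
```

Scaled: 6 mm is 0.096, 4 mm is 0.064.

```bash
echo '[[[0,0.064,0,0.096,0],[0,0.064,0,0.096,0],[0,0.064,0,0.096,0],[0,0,0,0,0]]]' > m.json && python3 drive.py m.json
python3 - <<'E'
from h import *
print(ctrl.sense()["eef_pos"])
a=get_image("scene")[110:270,150:350]; cv2.imwrite("pics/s8.png",cv2.resize(a,(750,600))[...,::-1])
E
```

```text
clock: 17.48
eef_pos: [573.2, -75.8, 46.7]
eef_rot: [-0.001, 0.022, 1.0, 0.0]
ft_force: [1.2, 0.2, 0.2]
gripper_width: -0.003
grip_force: 0.0
[573.23060504 -75.82889428  46.70376577]
```

View pics/s8.png

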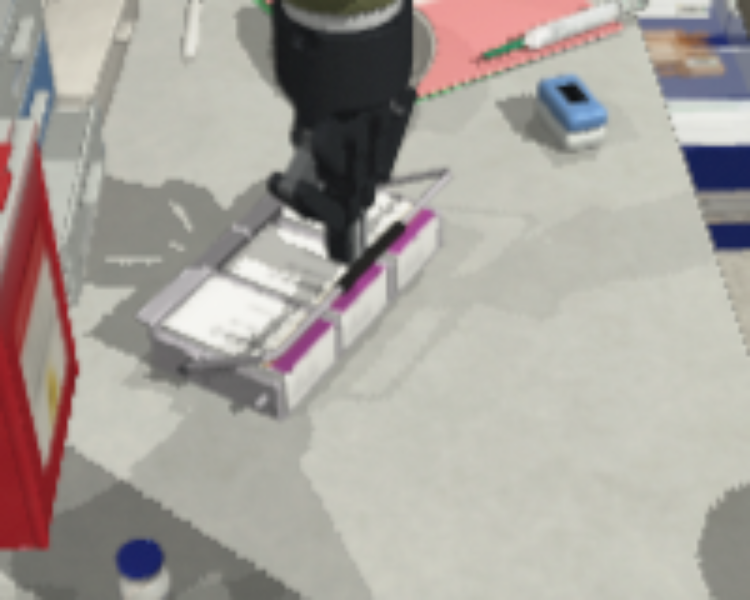

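The sleeve now hangs just ahead of the carton fronts (near px 370,258). I'll hop over it and press it down from above.

Scaled: -45 mm is -0.72, 14 mm is 0.224.

```bash
echo '[[[0,-0.064,0,0,0],[0,0,0,-0.72,0],[0,0.224,0,0,0],[0,0.224,0,0,0],[0,0,0,0,0]]]' > m.json && python3 drive.py m.json; echo '[[[0,0,0,0.24,0],[0,0,0,0.16,0],[0,0.016,0,0.128,0],[0,0.032,0,0.112,0],[0,0,0,0,0]]]' > m.json && python3 drive.py m.json
```

```text
clock: 18.15
eef_pos: [549.6, -74.8, 92.7]
eef_rot: [0.0, 0.022, 1.0, -0.0]
ft_force: [0.2, 0.8, -0.1]
gripper_width: -0.001
grip_force: 0.0
clock: 18.77
eef_pos: [546.5, -74.6, 51.8]
eef_rot: [-0.0, 0.022, 1.0, 0.0]
ft_force: [0.5, 0.1, -0.2]
gripper_width: -0.005
grip_force: 0.0
```

Scaled: 6 mm is 0.096, 5 mm is 0.08.

```bash
echo '[[[0,0.032,0,0.096,0],[0,0.016,0,0.096,0],[0,0,0,0.096,0],[0,0,0,0.08,0],[0,0,0,0,0]]]' > m.json && python3 drive.py m.json; echo '[[[0,0,0,0.032,0],[0,0,0,0.032,0],[0,0,0,0.016,0],[0,0,0,0,0]]]' > m.json && python3 drive.py m.json
```

```text
clock: 19.4
eef_pos: [543.6, -74.5, 28.9]
eef_rot: [-0.0, 0.022, 1.0, 0.0]
ft_force: [0.2, 0.5, 0.2]
gripper_width: -0.002
grip_force: 0.0
clock: 19.9
eef_pos: [543.8, -74.6, 24.5]
eef_rot: [0.0, 0.022, 1.0, -0.0]
ft_force: [-1.0, -0.1, 1.8]
gripper_width: -0.003
grip_force: 0.9
```

Scaled: 1 mm is 0.016.

```bash
echo '[[[0,0,0,0.016,0],[0,0,0,0.016,0],[0,0,0,0,0]]]' > m.json && python3 drive.py m.json; echo '[[[0,0,0,-0.64,0],[0,0,0,-0.96,0],[0,0,0.88,0,0],[0,0,0.88,0,0],[0,0,0.88,0,0]]]' > m.json && python3 drive.py m.json; echo '[[[0,0,0.88,0,0],[0,0,0,0,0]]]' > m.json && python3 drive.py m.json
python3 - <<'E'
from h import *
a=get_image("scene")[110:270,150:350]; t=get_image("top")
cv2.imwrite("pics/f.png",np.hstack([cv2.resize(a,(400,320)),cv2.resize(t[130:210,200:300],(400,320),interpolation=cv2.INTER_CUBIC)])[...,::-1])
o=np.array([603.4,-77.2])
for x in cartons(t): print(x[0],x[1],x[2])
E
```

```text
clock: 20.27
eef_pos: [543.9, -74.6, 23.9]
eef_rot: [0.001, 0.022, 1.0, -0.0]
ft_force: [-6.2, 1.1, 18.9]
gripper_width: -0.001
grip_force: 8.8
clock: 20.9
eef_pos: [551.1, 91.9, 122.4]
eef_rot: [0.0, 0.023, 1.0, 0.0]
ft_force: [0.5, 0.6, -0.0]
gripper_width: -0.0
grip_force: 0.0
clock: 21.15
eef_pos: [553.1, 148.6, 122.1]
eef_rot: [-0.0, 0.02, 1.0, 0.0]
ft_force: [0.9, -1.1, -0.4]
gripper_width: -0.003
grip_force: 0.0
[ 600.75891113 -140.02148438] -0.04729827 [50.52418137 85.58171844]
[603.89160156 -74.68408966] -0.034579992 [51.86361313 85.29058075]
[606.49536133 -14.87823296] -0.046458468 [51.79486465 85.45711517]
```

View pics/f.png

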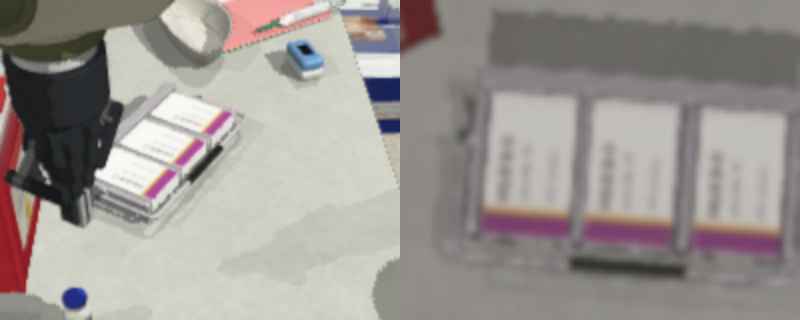

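The carton is home, flush with its neighbours. The bar lies on its rests across the front (it met a hard stop at 19 N, tip z 24 mm), and the robot is clear.

```bash
python3 -c "
from rig import ctrl, get_image, camera_info; print(ctrl.sense()['ft_force']); print(ctrl.sign_off())"
```

```text
[-0.75523478  0.57882148  0.21067733]
the job is handed in; nothing more can be done
None
```

The loose carton is fully home and flush in the middle lane, the retaining bar lies on its rests across the front, and the job was handed in at about 21 s with the robot touching nothing.

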